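# Slide a loaded carrier board out to the gauge needle and hold it

## Task

Slide the wooden carrier board along the stand's deck, heavy transformer end first, in between the two metal guide cheeks and on out over the exit edge, until its front end is level with the tip of the gauge's needle; keep it on the deck throughout. That far out it would tip over the edge, so finish while still holding it: the program ends with the gripper gripping or pressing the board so that it stays flat, still and level with the needle for soldering. Leave the other things on the bench alone.

Things in the scene. Friction and masses are not known exactly. Their poses are not given: they have to be found in the camera images.
- stand: Fixed low stand: white deck 320 x 150 mm, flat top 60 mm above the bench. Origin on the bench under the middle of the exit edge; +x is level and points outward, the way the board slides; z up. The deck spans x -320 to 0 mm, y -75 to 75 mm.
- deck_edge (a point): Middle of the deck's exit edge, on its top; axes as the stand. Two dark steel cheeks 18 mm tall, 12 mm thick flank the exit: straight for x -32 to -2 mm, inner faces at y +-31.5 mm (63 mm slot, open on top: nothing holds the board down); behind that they flare to a mouth 87 mm wide at x -47 mm. Their metal reaches x -48 and y +-47 mm.
- needle_tip (a point): Tip of a fixed gauge's horizontal white needle, 76 mm above the bench, beyond the exit edge. The post, 92 mm tall, stands on the stand's -y side; its needle (10 mm thick, tapering) points along the stand's +y and stops 6 mm short of the passing board's side. Axes as the stand. The tip's x from the exit edge is the overhang wanted (118 to 140 mm, varies).
- board_center (a point): Centre, half-way up, of a loose plywood board 220 x 60 x 12 mm, about 0.3 kg, flat on the deck behind the cheeks, a little askew. x points along it to its front end, z up. A dark transformer (40 long, 44 wide, 34 mm tall) sits 55 mm ahead of this point; the rear 80 mm are bare for gripping across the width. It balances 35 mm ahead of this point.
- board_front (a point): Middle of the board's front end face, half-way up, 110 mm ahead of board_center along the board's x: the end that must come level with the needle tip.
- mug: Bystander: a mug 90 mm tall, 76 mm across, on the bench.
- reel: Bystander: a metal reel 45 mm tall, 60 mm across, on the bench.
- meter: Bystander: a hand-held test meter 130 x 70 x 32 mm (about 45 mm over its dial), lying on the bench.
- screwdriver: Bystander: a screwdriver lying on the bench.
Things that resemble listed ones, but are neither listed nor needed, are in the scene too. Of the things that look like the part that bears board_center, the middle-sized one is meant.

How it is judged:
On the way:
1. the board's front end has been slid in between the guide cheeks, board flat on the deck (y of board_center in the frame of stand between -0.006 and 0.006 m and y of board_front in the frame of stand between -0.006 and 0.006 m and angle between board_center's own z axis and vertical below 0.05 rad and z of board_center in the frame of stand between 0.06 and 0.071 m and x of board_front in the frame of stand above -0.02 m), for 0.1 s.
At the end, for the whole second after the job is handed in: Board front level with the needle tip within 6 mm; board between the cheeks (within 6 mm sideways, 0.06 rad in line), flat on the deck (tilt under 0.05 rad, centre at most 5 mm above lying height), still, and the fingers still grip or press it (over 0.5 N) (x of board_front in the frame of needle_tip between -0.006 and 0.006 m and y of board_center in the frame of stand between -0.006 and 0.006 m and y of board_front in the frame of stand between -0.006 and 0.006 m and angle between board_center's own z axis and vertical below 0.05 rad and z of board_center in the frame of stand between 0.06 and 0.071 m and angle between the x axis of board_center and the x axis of stand, either way round below 0.06 rad and contact force between the fingers and board above 0.5 N and linear speed of board below 0.02 m/s); the arm keeps its last pose, push and grip.
It fails at once if the board is lifted off the deck (its centre rises more than 15 mm) instead of being slid (z of board_center in the frame of stand above 0.081 m).
It fails at once if the board tips or falls (angle between board_center's own z axis and vertical above 0.2 rad or height (world z) of board_center below 0.045 m).
It fails at once if a bystander (mug, reel, meter or screwdriver) is moved more than 30 mm (distance of any of mug, reel, meter, screwdriver from where it was at the start of the episode above 0.03 m).
It also fails if it takes over 35 s, if anything falls off the work surface, if the arm or the gripper's body presses on something with over 40 N, if the wrist force passes 120 N, or if a joint passes its speed limit or range.

## Robot

A 7-joint arm with a two-finger parallel gripper is mounted at the origin on the work surface. World frame = base frame: x ahead of the robot, y to its left, z up, the work surface at z = 0. Lengths are in m, angles in rad, forces in N, time in s.
With the tool pointing down it reaches from about 0.425 to 0.925 m from the base axis. Payload 6.8 kg.
Tool frame: the origin (TCP) lies at the centre of the arm's flange, where the gripper is bolted on; the fingertips stand 173 mm ahead of it and the grasp point (between the pads) lies 155 mm ahead of it (r.hold_point_z is the distance from the TCP to the grasp point, in m); z points along the fingers, x is the direction in which the jaws open and shut, and the axes are right-handed (so a half turn about z gives the same grasp; the last joint's range is limited). The gripper opens to 85 mm and grips with 20 to 120 N. Pads are 22 mm wide; open, the fingers measure 114 mm over their backs; the gripper's body (76 mm by 85 mm) begins 54 mm behind the grasp point. The pads swing forward as they close: fully open they stand 13 mm farther back than shut.
Start: joints at [-1.27, 0.477, 0.022, 1.555, -0.011, 1.109, -0.083], TCP at [0.268, 0.619, 0.405] pointing down, gripper open.
Joint ranges: [-2.96, 2.96], [-0.34, 2.1], [-1.41, 1.46], [0.24, 2.44], [-1.37, 4.51], [0.17, 1.92], [-2.96, 2.96]. Speed limits (rad/s): [2.39, 2.39, 3.14, 3.14, 3.14, 3.14, 3.14].

## Interface

Orientations are given as a rotation vector (axis times angle).
In Python, from bench import r gives the robot as it stands.
- The arm moves only by the tool apply_moves, never from a script. Its arguments are lists of equal length, an entry for each row: "dp": the shift along the tool's x, y, z scaled (see below), a list of three; "twist": the turn, a rotation vector about the tool's x, y, z scaled (see below), a list of three; "jaw": the closure in counts, from 0 (fully open) to 255 (shut). In form: {"dp": [[x, y, z], ...], "twist": [[rx, ry, rz], ...], "jaw": [jaw, ...]}. A call has 1 to 20 rows; each row shifts and turns the pose as measured when the row begins, along the tool's axes as they then stand; what a row does not reach is not made up. The controller multiplies each number of a shift by 12 cm and each number of a turn by 120 degrees. A row lasts 1/10 s, in which the tool goes at most 50 mm and 8.59 degrees, less where a joint would pass 70% of its speed; a pose out of reach is approached as far as the arm can. A call with a number of a shift or a turn outside -1 to 1 is refused whole. A call with a gripper value outside its range is refused whole. The fingers move at their own pace and stop on an object; "grip_force" is the grip in N (left out, the last holds). Time passes only in rows, so rows that do not move let the fingers close. It gives the time, the measured TCP pose, the force and the opening at its end, in the units of the state.
- r.get_obs(): the state, without advancing time (a new reading comes with each control period).
- r.grab_frame(name): name is "scene" or "top"; returns a dict with "color" (480x640x3 uint8, red, green, blue), "z_map" (480x640 float32, m along the optical axis (not along the pixel's ray), 0 where there is no reading), "intrinsics" (3x3 intrinsics, pixels), "dist_coeffs" ([k1, k2, p1, p2, k3] as OpenCV has them; the pictures are not rectified), "R" (3x3) and "t" (3): a world point X has camera coordinates R X + t. Camera axes: x right, y down, z forward; pixel columns grow to the right and rows downward; lengths in m; the calibration is good to about 2 mm. A picture is of the moment at which its call begins.
- r.hand_in(): hands the job in, once; it reports no verdict.
The state is a dict: "clock": time; "joints": joint angles; "qvel": joint speeds; "tau": joint torques, N m; "tcp_pos": TCP position; "orientation": TCP orientation; "contact_force": force on the tool from outside, world axes, zero at the start; "moment": the same for the moment, N m; "grip_width": finger opening in m.
Only numpy, scipy, OpenCV 4.12 (cv2) and the standard library are available. Lean on these libraries where they do the work, as an engineer would, in place of code of your own. Each camera call takes 0.05 s, during which the arm holds its last target.

## Working session

There is one attempt and no reset: what is moved stays moved. The work goes in short steps, Python scripts to look and compute and a tool call to move; the robot and the scene stay as the last step left them, time stands still between calls to the robot, and variables do not carry over. Pictures are saved under pics/ and viewed, and the job is handed in when it is done.

Besides the shell and the picture viewer there is one more tool, called after ">>>" as name(argument=value, ...), one argument or row to a line, values as JSON. apply_moves: Moves the arm, as the interface text tells. Shifts and turns lie within -1 to 1; 1 stands for 12 cm of shift or 120 degrees of turn. Its arguments: {"type":"object","properties":{"dp":{"type":"array"},"twist":{"type":"array"},"jaw":{"type":"array"},"grip_force":{"type":"number"}},"required":["dp","twist","jaw"]}

```bash
mkdir -p pics; ls
python3 - <<'E'
from bench import r
import cv2,numpy as np
for n in("scene","top"):
    f=r.grab_frame(n); cv2.imwrite(f"pics/{n}0.png",f["color"][:,:,::-1]); np.savez(f"{n}0.npz",**f)
    print(n,f["intrinsics"],f["dist_coeffs"],f["R"],f["t"])
o=r.get_obs(); print(o)
E
```

```text
pics
scene [[499.77544642   0.         329.74845518]
 [  0.         499.77544642 233.58335178]
 [  0.           0.           1.        ]] [-0.1045958  0.         0.         0.         0.       ] [[ 0.32426364  0.94577182 -0.01920307]
 [ 0.63859141 -0.23383114 -0.73316029]
 [-0.69789262  0.22547431 -0.6797847 ]] [-0.12350155 -0.30710376  1.63467234]
top [[547.55809118   0.         318.29503124]
 [  0.         547.55809118 235.4084182 ]
 [  0.           0.           1.        ]] [-0.01749926  0.          0.          0.          0.        ] [[ 0.01852129 -0.9994843   0.02623154]
 [-0.98266885 -0.02303701 -0.18393269]
 [ 0.18444213 -0.02237025 -0.98258876]] [-0.06579757  0.52445029  1.29231856]
{'clock': 0.1, 'joints': array([-1.27009333,  0.47770975,  0.0223558 ,  1.55634661, -0.01151531,
        1.10932107, -0.08310432]), 'qvel': array([ 0.00115718, -0.00355753,  0.00140666, -0.00336787,  0.00134551,
        0.00029151,  0.00190531]), 'tau': array([ 4.67367325e-03, -5.97765040e+01,  1.61403548e+00, -2.81952918e+01,
        1.28704630e-02,  5.14413288e-03, -2.43628853e-05]), 'tcp_pos': array([0.26821593, 0.61914881, 0.40383064]), 'orientation': array([ 2.62527248e+00,  1.72373263e+00, -2.07230566e-03]), 'contact_force': array([ 0.03046421,  0.38024677, -0.67732004]), 'moment': array([-0.02006661,  0.0131706 , -0.00538343]), 'grip_width': 0.08528328513083613}
```

View pics/scene0.png

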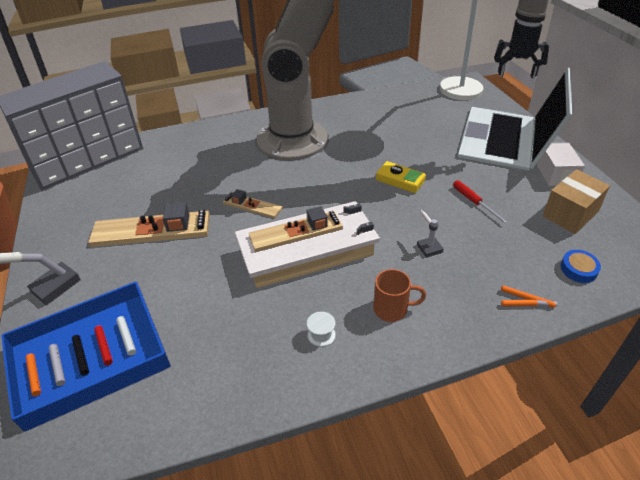

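View pics/top0.png

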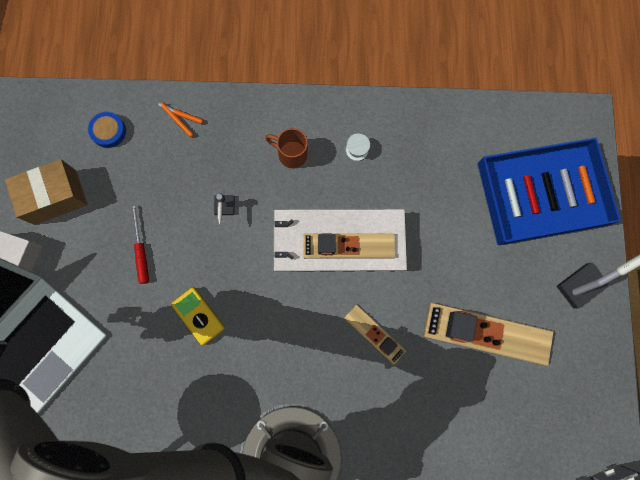

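The listed board is the one on the white deck, at (350,245) in the top view. The exit is to the left, with cheeks at (283,223) and (283,255), and the needle tip is at (219,222). Next I'll zoom in and measure.

```bash
cat > h.py <<'E'
import numpy as np,cv2
def ray(f,uv,z):
    uv=np.asarray(uv,float).reshape(-1,1,2)
    n=cv2.undistortPoints(uv,f["intrinsics"],f["dist_coeffs"]).reshape(-1,2)
    R,t=f["R"],f["t"]; d=np.c_[n,np.ones(len(n))]@R; c=-R.T@t
    return c+d*((z-c[2])/d[:,2])[:,None]
def proj(f,X):
    return cv2.projectPoints(np.asarray(X,float).reshape(-1,1,3),cv2.Rodrigues(f["R"])[0],f["t"],f["intrinsics"],f["dist_coeffs"])[0].reshape(-1,2)
def cloud(f):
    v,u=np.mgrid[:480,:640]; n=cv2.undistortPoints(np.c_[u.ravel(),v.ravel()].astype(float).reshape(-1,1,2),f["intrinsics"],f["dist_coeffs"]).reshape(-1,2)
    z=f["z_map"].ravel()[:,None]; P=(np.c_[n,np.ones(len(n))]*z-f["t"])@f["R"]
    return P.reshape(480,640,3)
E
python3 - <<'E'
import cv2,numpy as np; from h import *
f=np.load("top0.npz"); c=f["color"][:,:,::-1]
cv2.imwrite("pics/z1.png",cv2.resize(c[190:290,205:415],None,fx=3.8,fy=3.8,interpolation=cv2.INTER_CUBIC))
f=np.load("scene0.npz"); c=f["color"][:,:,::-1]
cv2.imwrite("pics/z2.png",cv2.resize(c[185:295,230:450],None,fx=3.6,fy=3.6,interpolation=cv2.INTER_CUBIC))
for n in("top","scene"):
    f=np.load(n+"0.npz");P=cloud(f);c=f["color"].astype(int)
    X=P[...,0];Y=P[...,1];Z=P[...,2]
    m=(Z>.05)&(Z<.069)&(c.min(2)>140)&(c.max(2)-c.min(2)<30)
    n_,l,s,_=cv2.connectedComponentsWithStats(m.astype(np.uint8)); k=1+np.argmax(s[1:,4]); m=l==k
    print(n,s[k],"z",np.median(Z[m]), cv2.minAreaRect(P[m][:,:2].astype(np.float32)))
    vu=np.argwhere(m)[:,::-1]
    hull=cv2.convexHull(ray(f,vu,.06)[:,:2].astype(np.float32)); print(cv2.minAreaRect(hull),cv2.boxPoints(cv2.minAreaRect(hull)))
E
```

```text
top [ 274  210  133   61 5198] z 0.05966592982808645 ((0.5148283839225769, -0.10720105469226837), (0.14990578591823578, 0.3211522400379181), 1.4377696514129639)
((0.5144408345222473, -0.10671253502368927), (0.1480134278535843, 0.3199383318424225), 1.4194011688232422) [[ 0.43649426  0.05137435]
 [ 0.4444194  -0.26846582]
 [ 0.59238744 -0.26479942]
 [ 0.5844623   0.05504075]]
scene [ 236  201  144   73 3387] z 0.06177613268102016 ((0.515951931476593, -0.10515613853931427), (0.15537892282009125, 0.31992897391319275), 1.3294354677200317)
((0.514482855796814, -0.10563753545284271), (0.1527070850133896, 0.32023581862449646), 1.4035983085632324) [[ 0.43423012  0.05256205]
 [ 0.44207433 -0.26757768]
 [ 0.5947356  -0.26383713]
 [ 0.5868914   0.05630261]]
```

View pics/z1.png

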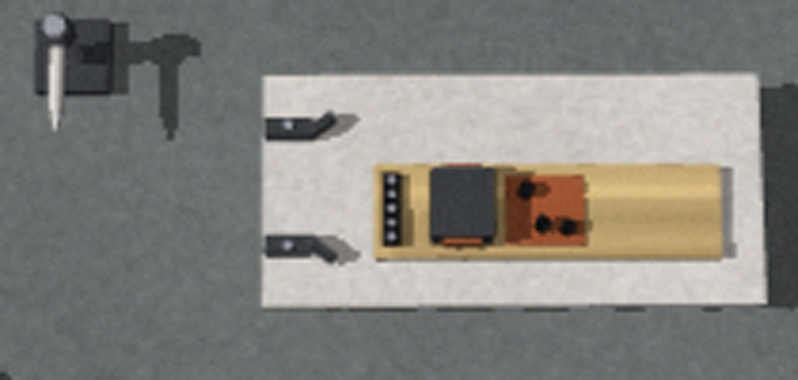

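View pics/z2.png

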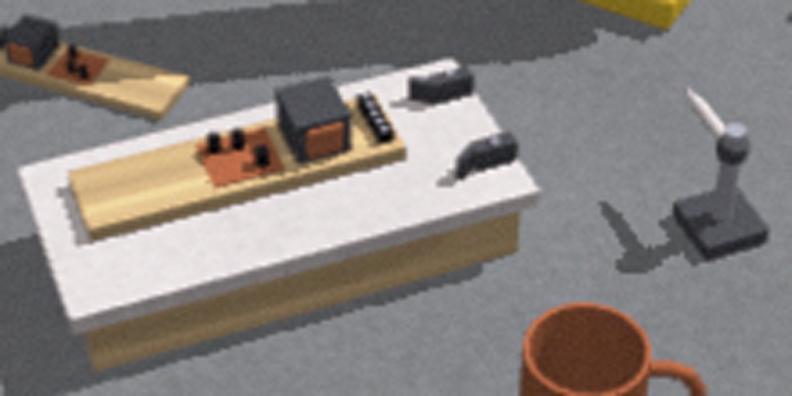

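```bash
cat >> h.py <<'E'
O=np.array([.5105,.0537]); ex=np.array([-.0247,.9997]); ey=np.array([-.9997,-.0247])
def st(X): d=np.asarray(X)[...,:2]-O; return np.stack([d@ex,d@ey],-1)
def needle(f):
    c=cv2.resize(f["color"],None,fx=4,fy=4,interpolation=cv2.INTER_CUBIC).astype(int)
    m=((c.min(2)>150)&(c.max(2)-c.min(2)<40)); vu=np.argwhere(m)[:,::-1]; uv=(vu+.5)/4-.5
    P=st(ray(f,uv,.076)); k=(P[:,0]>.1)&(P[:,0]<.17)&(P[:,1]>-.09)&(P[:,1]<-.02); return P[k]
def board(f):
    c=cv2.resize(f["color"],None,fx=4,fy=4,interpolation=cv2.INTER_CUBIC).astype(int)
    m=(c[...,0]-c[...,2]>45); vu=np.argwhere(m)[:,::-1]; uv=(vu+.5)/4-.5
    P=st(ray(f,uv,.072)); k=(P[:,0]>-.32)&(P[:,0]<.2)&(abs(P[:,1])<.07); return P[k].astype(np.float32)
E
python3 - <<'E'
from h import *
for n in("top","scene"):
    f=np.load(n+"0.npz"); N=needle(f)
    print(n,len(N)); 
    if len(N):
        tip=N[N[:,1]>N[:,1].max()-.004]; print("tip y",N[:,1].max(),"x",tip[:,0].mean(), "mean x",N[:,0].mean(),N.min(0))
    B=board(f); print(len(B),cv2.minAreaRect(B))
    for q in np.percentile(B,[.2,50,99.8],axis=0): print(q)
E
```

```text
top 827
tip y -0.03727228026007043 x 0.13052501545446632 mean x 0.13131867395590205 [ 0.12812755 -0.08978207]
27813 ((-0.18130120635032654, 0.015049480833113194), (0.06047726050019264, 0.22054994106292725), 89.86119842529297)
[-0.29086714 -0.01512045]
[-0.20611019  0.01627559]
[-0.07163727  0.04539089]
scene 1022
tip y -0.03276561136292921 x 0.1337713459422257 mean x 0.1364184970189528 [ 0.12905805 -0.08995413]
21651 ((-0.0461554229259491, 0.021111078560352325), (0.4921500086784363, 0.07791519165039062), 3.2404708862304688)
[-0.29054386 -0.01937033]
[-0.20015743  0.01299815]
[0.1897776  0.06952612]
```

```bash
cat >> h.py <<'E'
from scipy.spatial.transform import Rotation as Ro
def W(x,y): return O+x*ex+y*ey
def plan(o,xy,z):
    R=Ro.from_rotvec(o["orientation"]).as_matrix(); p=o["tcp_pos"]
    d=np.r_[xy,z]-p; print("pos",p.round(4),"stand",st(p).round(4),"z",p[2].round(4)); print("need world",d.round(4),"tool units",(R.T@d/.12).round(4))
    T=np.c_[np.r_[-ey,0],np.r_[ex,0]*-1,[0,0,-1]]; 
    T[:,1]=np.cross(T[:,2],T[:,0])
    print("turn units",(Ro.from_matrix(R.T@T).as_rotvec(degrees=True)/120).round(4), "F",o["contact_force"].round(2),"w",round(o["grip_width"],4),"t",o["clock"])
E
python3 - <<'E'
from h import *; from bench import r
plan(r.get_obs(),W(-.2693,.0152),.30)
f=np.load("scene0.npz");P=cloud(f)
for v,u in[(88,460),(50,473),(110,555),(80,568),(60,520)]: print(u,v,P[v,u])
E
```

```text
pos [0.2682 0.6191 0.4038] stand [0.5713 0.2282] z 0.4038
need world [ 0.2337 -0.835  -0.1038] tool units [-5.6095  4.5534  0.875 ]
turn units [5.00e-04 7.00e-04 5.43e-01] F [ 0.03  0.38 -0.68] w 0.0853 t 0.1
460 88 [-0.10920007  0.68815062  0.01600409]
473 50 [-1.55921244  1.73553219 -0.54276491]
555 110 [0.33789688 0.73626192 0.14913403]
568 80 [0.28214486 0.81074108 0.2107784 ]
520 60 [-1.44258255  2.07577876 -0.61539974]
```

>>> apply_moves(
  dp=[
    [-0.14,0.11,0],
    [-0.25,0.2,0],
    [-0.28,0.23,0],
    [-0.28,0.23,0],
    [-0.28,0.23,0],
    [-0.28,0.23,0],
    [-0.28,0.23,0],
    [-0.28,0.23,0],
    [-0.28,0.23,0],
    [-0.28,0.23,0],
    [-0.28,0.23,0],
    [-0.28,0.23,0],
    [-0.28,0.23,0],
    [-0.28,0.23,0],
    [-0.28,0.23,0],
    [-0.28,0.23,0],
    [-0.28,0.23,0],
    [-0.28,0.23,0],
    [-0.2,0.16,0],
    [-0.1,0.08,0],
  ],
  twist=[
    [0,0,0],
    [0,0,0],
    [0,0,0],
    [0,0,0],
    [0,0,0],
    [0,0,0],
    [0,0,0],
    [0,0,0],
    [0,0,0],
    [0,0,0],
    [0,0,0],
    [0,0,0],
    [0,0,0],
    [0,0,0],
    [0,0,0],
    [0,0,0],
    [0,0,0],
    [0,0,0],
    [0,0,0],
    [0,0,0],
  ],
  jaw=[0,0,0,0,0,0,0,0,0,0,0,0,0,0,0,0,0,0,0,0],
)

```text
clock: 2.1
tcp_pos: [0.4916, -0.1811, 0.3999]
orientation: [2.619, 1.734, -0.011]
contact_force: [0.2, 0.4, 0.1]
grip_width: 0.0853
```

>>> apply_moves(
  dp=[
    [0,0,0],
    [0,0,0],
    [0,0,0],
    [0,0,0],
    [0,0,0],
    [0,0,0],
    [0,0,0],
    [0,0,0],
  ],
  twist=[
    [0,0,0.068],
    [0,0,0.068],
    [0,0,0.068],
    [0,0,0.068],
    [0,0,0.068],
    [0,0,0.068],
    [0,0,0.068],
    [0,0,0.068],
  ],
  jaw=[0,0,0,0,0,0,0,0],
)

```text
clock: 2.9
tcp_pos: [0.4898, -0.1853, 0.3977]
orientation: [3.136, -0.034, -0.016]
contact_force: [-0.5, 0.2, -0.0]
grip_width: 0.0852
```

Run:
```python
from h import *; from bench import r
plan(r.get_obs(),W(-.2693,.0152),.27)
```

```text
pos [ 0.4898 -0.1853  0.3977] stand [-0.2385  0.0266] z 0.3977
need world [ 0.0122 -0.0306 -0.1277] tool units [0.1178 0.2465 1.0643]
turn units [ 0.0025  0.005  -0.0221] F [-0.45  0.22 -0.03] w 0.0852 t 2.9
```

>>> apply_moves(
  dp=[
    [0.02,0.05,0.18],
    [0.02,0.05,0.18],
    [0.02,0.05,0.18],
    [0.02,0.05,0.18],
    [0.02,0.03,0.18],
    [0.02,0.02,0.16],
    [0,0,0],
    [0,0,0],
  ],
  twist=[
    [0.001,0.002,-0.011],
    [0.001,0.002,-0.011],
    [0,0,0],
    [0,0,0],
    [0,0,0],
    [0,0,0],
    [0,0,0],
    [0,0,0],
  ],
  jaw=[0,0,0,0,0,0,0,0],
)

```text
clock: 3.7
tcp_pos: [0.5045, -0.2149, 0.2648]
orientation: [-3.141, -0.037, 0.006]
contact_force: [-0.2, -0.3, 0.2]
grip_width: 0.0853
```

Run:
```python
from h import *; from bench import r
plan(r.get_obs(),W(-.2693,.0152),.235)
for n in("scene","top"):
    f=r.grab_frame(n); cv2.imwrite(f"pics/{n}1.png",f["color"][:,:,::-1])
```

```text
pos [ 0.5045 -0.2149  0.2648] stand [-0.2683  0.0126] z 0.2648
need world [-0.0025 -0.001  -0.0298] tool units [-0.0203  0.0081  0.2485]
turn units [-0.0002  0.0019 -0.0006] F [-0.19 -0.3   0.18] w 0.0853 t 3.7
```

View pics/scene1.png

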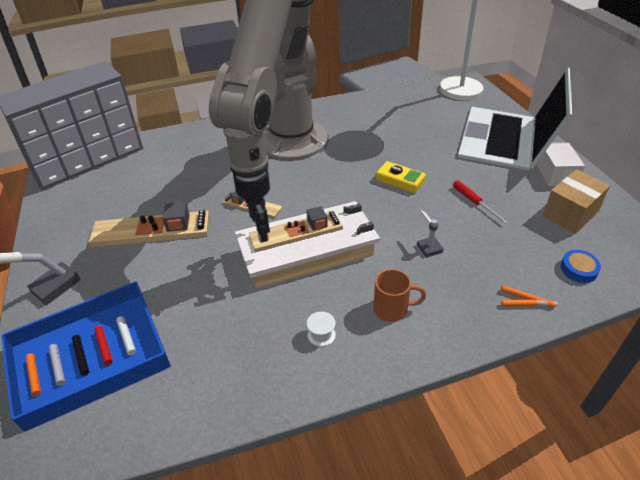

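View pics/top1.png

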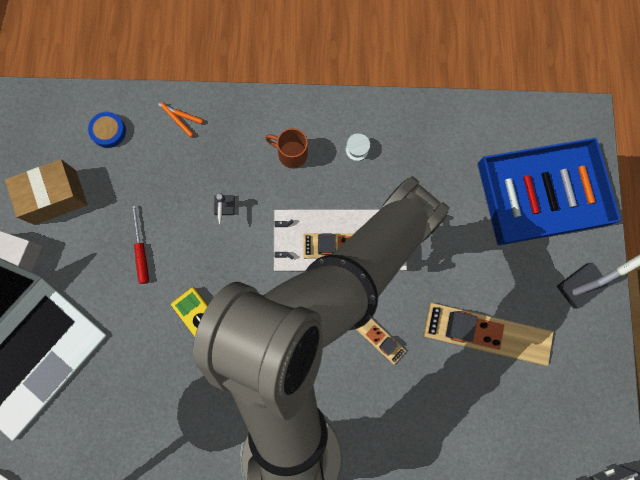

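The camera views show the gripper over the bare rear end, at (262,225) in the scene view. I'm descending and closing partway.

>>> apply_moves(
  dp=[
    [-0.01,0.004,0.06],
    [-0.01,0.004,0.06],
    [0,0,0.06],
    [0,0,0.06],
    [0,0,0.02],
    [0,0,0],
    [0,0,0],
  ],
  twist=[
    [0,0.002,0],
    [0,0,0],
    [0,0,0],
    [0,0,0],
    [0,0,0],
    [0,0,0],
    [0,0,0],
  ],
  jaw=[30,30,30,30,30,30,30],
  grip_force=20,
)

```text
clock: 4.5
tcp_pos: [0.5027, -0.2154, 0.2336]
orientation: [-3.141, -0.039, -0.009]
contact_force: [-0.4, -0.5, -0.3]
grip_width: 0.0757
```

Run:
```python
from h import *; from bench import r
plan(r.get_obs(),W(-.2693,.0152),.231)
f=r.grab_frame("scene"); c=f["color"][:,:,::-1]
cv2.imwrite("pics/z3.png",cv2.resize(c[170:280,210:370],None,fx=5,fy=5,interpolation=cv2.INTER_CUBIC))
```

```text
pos [ 0.5027 -0.2154  0.2336] stand [-0.2689  0.0144] z 0.2336
need world [-0.0008 -0.0005 -0.0026] tool units [-0.0068  0.0036  0.0215]
turn units [-0.0001 -0.0026  0.0001] F [-0.41 -0.49 -0.28] w 0.0757 t 4.5
```

View pics/z3.png

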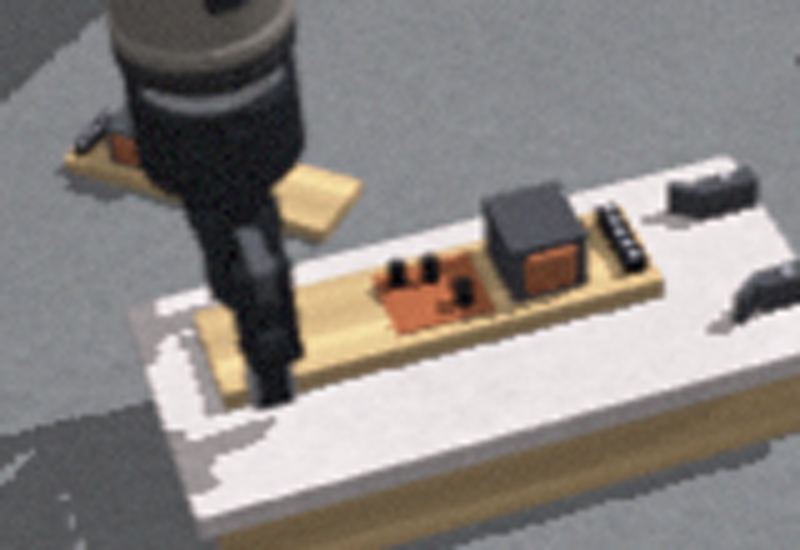

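The near finger stands beside the board's rear, at zoom pixel (270,390), close to the deck. I'll lower 2 mm and close.

>>> apply_moves(
  dp=[
    [-0.005,0.003,0.02],
    [0,0,0],
    [0,0,0],
    [0,0,0],
    [0,0,0],
    [0,0,0],
    [0,0,0],
    [0,0,0],
  ],
  twist=[
    [0,-0.0025,0],
    [0,0,0],
    [0,0,0],
    [0,0,0],
    [0,0,0],
    [0,0,0],
    [0,0,0],
    [0,0,0],
  ],
  jaw=[30,50,70,90,110,110,110,110],
  grip_force=30,
)

```text
clock: 5.35
tcp_pos: [0.5023, -0.216, 0.2318]
orientation: [3.141, 0.04, 0.001]
contact_force: [-0.4, 0.2, 0.3]
grip_width: 0.0592
```

```bash
cat >> h.py <<'E'
def front(f):
    # front end corners of the board, from top cam: tan pixels ahead
    B=board(f); xf=np.percentile(B[:,0],99.7)
    k=(B[:,0]>xf-.012)&(B[:,0]<xf-.002); a=B[k]; 
    out=[]
    for x0 in (xf-.085,xf-.06,xf-.03,xf-.005):
        s=B[abs(B[:,0]-x0)<.003]; out.append((round(float(x0),4),s[:,1].min().round(4),s[:,1].max().round(4)))
    return xf,out
E
python3 - <<'E'
from h import *; from bench import r
plan(r.get_obs(),W(-.2693,.0),.231)
print(front(np.load("top0.npz")))
f=r.grab_frame("top"); print(front(f)); c=f["color"][:,:,::-1]
cv2.imwrite("pics/z4.png",cv2.resize(c[190:290,205:415],None,fx=3.8,fy=3.8,interpolation=cv2.INTER_CUBIC))
E
```

```text
pos [ 0.5023 -0.216   0.2318] stand [-0.2694  0.0148] z 0.2318
need world [ 0.0148  0.0004 -0.0008] tool units [ 0.1234 -0.0006  0.0068]
turn units [ 0.     -0.0004  0.0002] F [-0.4   0.24  0.31] w 0.0592 t 5.35
(np.float32(-0.07165589), [(-0.1567, np.float32(-0.0151), np.float32(0.0452)), (-0.1317, np.float32(-0.0151), np.float32(0.0452)), (-0.1017, np.float32(-0.0152), np.float32(0.0451)), (-0.0767, np.float32(-0.0152), np.float32(0.045))])
(np.float32(-0.071074024), [(-0.1561, np.float32(-0.0151), np.float32(0.0137)), (-0.1311, np.float32(-0.0151), np.float32(-0.0139)), (-0.1011, np.float32(-0.0152), np.float32(0.0384)), (-0.0761, np.float32(-0.0152), np.float32(0.0456))])
```

View pics/z4.png

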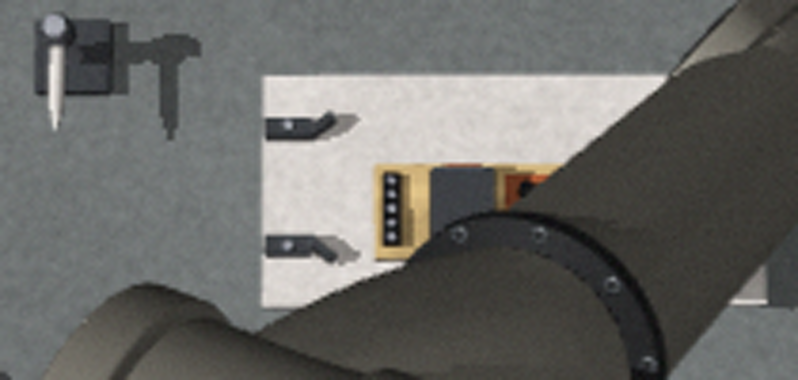

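Run:
```python
from h import *
for n in("top",):
    f=np.load(n+"0.npz"); print("cam",-f["R"].T@f["t"])
    c=cv2.resize(f["color"],None,fx=4,fy=4,interpolation=cv2.INTER_CUBIC).astype(int)
    m=c.max(2)<115; vu=np.argwhere(m)[:,::-1]; uv=(vu+.5)/4-.5
    for z in(.078,):
        P=st(ray(f,uv,z)); k=(P[:,0]>-.028)&(P[:,0]<-.006)&(abs(P[:,1])<.06); P=P[k]
        for s in(1,-1):
            Q=P[P[:,1]*s>0]
            for x0 in(-.025,-.017,-.009):
                q=Q[abs(Q[:,0]-x0)<.002]; print(z,s,x0,np.percentile(q[:,1],[1,99]).round(4))
```

```text
cam [ 0.27822163 -0.02477238  1.36800722]
0.078 1 -0.025 [0.032  0.0452]
0.078 1 -0.017 [0.032  0.0452]
0.078 1 -0.009 [0.0319 0.0452]
0.078 -1 -0.025 [-0.0435 -0.0294]
0.078 -1 -0.017 [-0.0429 -0.0294]
0.078 -1 -0.009 [-0.0435 -0.0294]
```

>>> apply_moves(
  dp=[
    [0.02,0,0],
    [0.03,0,0],
    [0.03,0,0],
    [0.03,0,0],
    [0.02,0,0],
    [0,0,0],
    [0,0,0],
  ],
  twist=[
    [0,0,0],
    [0,0,0],
    [0,0,0],
    [0,0,0],
    [0,0,0],
    [0,0,0],
    [0,0,0],
  ],
  jaw=[110,110,110,110,110,110,110],
  grip_force=40,
)

```text
clock: 6.1
tcp_pos: [0.509, -0.2174, 0.2324]
orientation: [-3.133, -0.037, 0.031]
contact_force: [-1.2, -1.1, 1.1]
grip_width: 0.0584
```

Run:
```python
from h import *; from bench import r
plan(r.get_obs(),W(-.2693,.0),.231)
f=r.grab_frame("top"); print(front(f)); c=f["color"][:,:,::-1]
cv2.imwrite("pics/z5.png",cv2.resize(c[190:290,205:415],None,fx=3.8,fy=3.8,interpolation=cv2.INTER_CUBIC))
```

```text
pos [ 0.509  -0.2174  0.2324] stand [-0.271   0.0082] z 0.2324
need world [ 0.0081  0.0019 -0.0014] tool units [ 0.0683 -0.0138  0.0108]
turn units [-0.004   0.0094 -0.0004] F [-1.16 -1.12  1.1 ] w 0.0584 t 6.1Traceback (most recent call last):
  File "<stdin>", line 3, in <module>
  File "h.py", line 37, in front
    s=B[abs(B[:,0]-x0)<.003]; out.append((round(float(x0),4),s[:,1].min().round(4),s[:,1].max().round(4)))
                                                             ~~~~~~~~~~^^
    return umr_minimum(a, axis, None, out, keepdims, initial, where)
ValueError: zero-size array to reduction operation minimum which has no identity
```

```bash
sed -i 's/    for x0 in (xf-.085,xf-.06,xf-.03,xf-.005):/    for x0 in (xf-.01,xf-.005):/; s/s\[:,1\].min()/np.min(s[:,1],initial=9)/; s/s\[:,1\].max()/np.max(s[:,1],initial=-9)/' h.py
python3 - <<'E'
from h import *; from bench import r
f=r.grab_frame("top"); c=f["color"][:,:,::-1]
cv2.imwrite("pics/z5.png",cv2.resize(c[190:290,205:415],None,fx=3.8,fy=3.8,interpolation=cv2.INTER_CUBIC))
c=r.grab_frame("scene")["color"][:,:,::-1]
cv2.imwrite("pics/z6.png",cv2.resize(c[170:280,210:370],None,fx=5,fy=5,interpolation=cv2.INTER_CUBIC))
B=board(f);B=B[B[:,0]<-.06];print(np.percentile(B,[0,1,50,99,99.8],axis=0))
E
```

```text
[[-0.17974272 -0.01823859]
 [-0.17548207 -0.01816778]
 [-0.09687544 -0.00161099]
 [-0.07226232  0.04020225]
 [-0.07223774  0.04141304]]
```

View pics/z5.png

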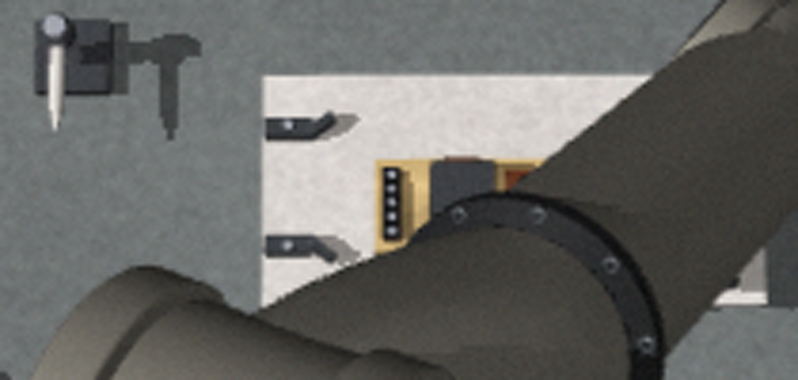

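View pics/z6.png

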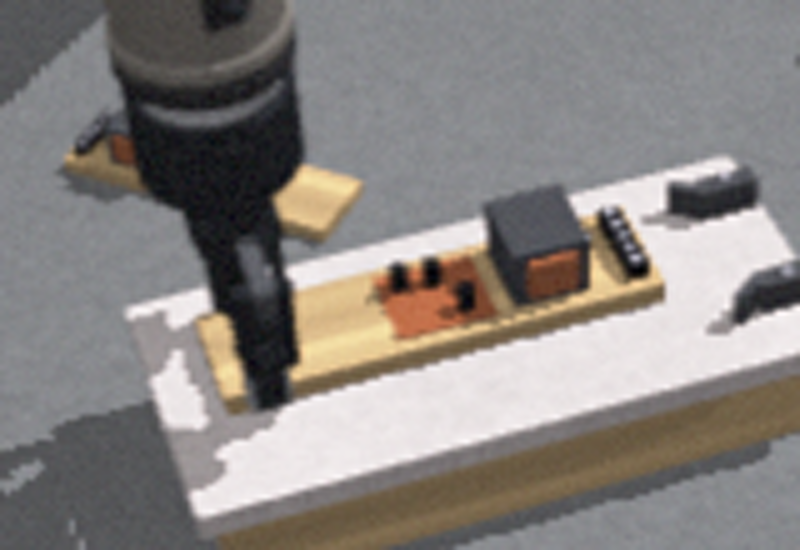

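>>> apply_moves(
  dp=[
    [0.02,0,0],
    [0.03,0,0.005],
    [0.02,0,0],
    [0,0,0],
  ],
  twist=[
    [-0.004,0.01,0],
    [0,0.003,0],
    [0,0.003,0],
    [0,0,0],
  ],
  jaw=[110,110,110,110],
)

```text
clock: 6.65
tcp_pos: [0.5151, -0.218, 0.2322]
orientation: [-3.14, -0.039, -0.017]
contact_force: [0.4, -0.5, 0.1]
grip_width: 0.0589
```

```bash
cat > q.py <<'E'
from h import *; from bench import r
plan(r.get_obs(),W(-.2693,.0002),.231)
f=r.grab_frame("top"); B=board(f)
lim=np.load("lim.npy") if 0 else None
import sys
xs=float(sys.argv[1]) if len(sys.argv)>1 else -.06
B=B[(B[:,0]<xs)&(B[:,1]<.034)]; xf=np.percentile(B[:,0],99.8); print("front x",xf)
for x0 in(xf-.005,xf-.03,xf-.06,xf-.09):
    s=B[abs(B[:,0]-x0)<.003,1]
    if len(s)>20: print("edge -y at",round(x0,3),np.percentile(s,.5).round(4))
E
python3 q.py
```

```text
pos [ 0.5151 -0.218   0.2322] stand [-0.2718  0.0021] z 0.2322
need world [ 0.0018  0.0025 -0.0012] tool units [ 0.0157 -0.0205  0.01  ]
turn units [-0.0004 -0.005  -0.    ] F [ 0.36 -0.54  0.12] w 0.0589 t 6.65
front x -0.07345898
edge -y at -0.078 -0.0287
edge -y at -0.103 -0.0287
edge -y at -0.163 -0.0299
```

>>> apply_moves(
  dp=[
    [0.02,0,0],
    [0.01,-0.03,0],
    [0,-0.05,0],
    [0,-0.05,0],
    [0,-0.04,0],
    [0,0,0],
  ],
  twist=[
    [0,-0.005,0],
    [0,0,0],
    [0,0,0],
    [0,0,0],
    [0,0,0],
    [0,0,0],
  ],
  jaw=[110,110,110,110,110,110],
)

```text
clock: 7.3
tcp_pos: [0.5197, -0.1962, 0.232]
orientation: [3.139, 0.038, 0.004]
contact_force: [-0.7, -2.1, -0.2]
grip_width: 0.0588
```

```bash
python3 q.py -.03
```

```text
pos [ 0.5197 -0.1962  0.232 ] stand [-0.25   -0.0031] z 0.232
need world [-0.0028 -0.0194 -0.001 ] tool units [-0.0271  0.1606  0.0082]
turn units [ 0.0011 -0.0011 -0.0004] F [-0.72 -2.12 -0.21] w 0.0588 t 7.3
front x -0.053019237
edge -y at -0.058 -0.0324
edge -y at -0.083 -0.033
edge -y at -0.143 -0.033
```

>>> apply_moves(
  dp=[
    [-0.012,0,0.004],
    [-0.012,0,0],
    [0,0,0],
    [0,0,0],
  ],
  twist=[
    [0.001,-0.001,0],
    [0,0,0],
    [0,0,0],
    [0,0,0],
  ],
  jaw=[110,110,110,110],
)

```text
clock: 7.75
tcp_pos: [0.5177, -0.1963, 0.232]
orientation: [-3.141, -0.035, -0.005]
contact_force: [0.5, -0.3, -0.5]
grip_width: 0.0584
```

```bash
python3 q.py -.03
```

```text
pos [ 0.5177 -0.1963  0.232 ] stand [-0.2501 -0.001 ] z 0.232
need world [-0.0007 -0.0193 -0.001 ] tool units [-0.0098  0.1603  0.0079]
turn units [-0.0001 -0.0016 -0.0011] F [ 0.48 -0.33 -0.55] w 0.0584 t 7.75
front x -0.05183149
edge -y at -0.057 -0.0312
edge -y at -0.082 -0.0312
edge -y at -0.112 -0.0324
edge -y at -0.142 -0.0311
```

>>> apply_moves(
  dp=[
    [-0.013,0,0],
    [0,-0.01,0],
    [0,-0.04,0],
    [0,-0.04,0],
    [0,-0.04,0],
    [0,0,0],
  ],
  twist=[
    [0,-0.0015,-0.001],
    [0,0,0],
    [0,0,0],
    [0,0,0],
    [0,0,0],
    [0,0,0],
  ],
  jaw=[110,110,110,110,110,110],
)

```text
clock: 8.4
tcp_pos: [0.5148, -0.1805, 0.232]
orientation: [3.14, 0.037, -0.001]
contact_force: [0.2, -0.6, -0.7]
grip_width: 0.0587
```

```bash
python3 q.py 0.0
```

```text
pos [ 0.5148 -0.1805  0.232 ] stand [-0.2342  0.0015] z 0.232
need world [ 0.0021 -0.035  -0.001 ] tool units [0.0109 0.2921 0.0083]
turn units [ 0.0005  0.0004 -0.0006] F [ 0.19 -0.62 -0.68] w 0.0587 t 8.4
front x -0.03620785
edge -y at -0.041 -0.0281
edge -y at -0.066 -0.0281
edge -y at -0.126 -0.0281
```

>>> apply_moves(
  dp=[
    [0.009,0,0],
    [0,0,0],
    [0,0,0],
  ],
  twist=[
    [0,0,0],
    [0,0,0],
    [0,0,0],
  ],
  jaw=[110,110,110],
)

```text
clock: 8.75
tcp_pos: [0.5154, -0.1806, 0.232]
orientation: [3.141, 0.038, -0.004]
contact_force: [0.5, -1.8, 0.7]
grip_width: 0.0591
```

```bash
python3 q.py 0.0
```

```text
pos [ 0.5154 -0.1806  0.232 ] stand [-0.2343  0.0009] z 0.232
need world [ 0.0016 -0.035  -0.001 ] tool units [0.0063 0.2916 0.0081]
turn units [ 0.0002  0.0012 -0.0003] F [ 0.51 -1.76  0.68] w 0.0591 t 8.75
front x -0.036219377
edge -y at -0.041 -0.0281
edge -y at -0.066 -0.0281
edge -y at -0.126 -0.0281
```

>>> apply_moves(
  dp=[
    [0.008,0,0],
    [0.002,-0.02,0],
    [0,-0.04,0],
    [0,-0.04,0],
    [0,0,0],
  ],
  twist=[
    [0,0.0015,0],
    [0,0,0],
    [0,0,0],
    [0,0,0],
    [0,0,0],
  ],
  jaw=[110,110,110,110,110],
)

```text
clock: 9.3
tcp_pos: [0.5156, -0.1686, 0.2319]
orientation: [3.141, 0.035, -0.001]
contact_force: [-0.6, -1.1, 2.3]
grip_width: 0.0589
```

```bash
python3 q.py 0.02
python3 - <<'E'
from bench import r; import cv2
c=r.grab_frame("top")["color"][:,:,::-1]
cv2.imwrite("pics/z7.png",cv2.resize(c[200:280,205:345],None,fx=5.6,fy=5.6,interpolation=cv2.INTER_CUBIC))
E
```

```text
pos [ 0.5156 -0.1686  0.2319] stand [-0.2224  0.0004] z 0.2319
need world [ 0.0013 -0.0469 -0.0009] tool units [0.0024 0.3912 0.0079]
turn units [ 0.0003  0.0002 -0.0011] F [-0.58 -1.07  2.31] w 0.0589 t 9.3
front x -0.024204778
edge -y at -0.029 -0.03
edge -y at -0.054 -0.0293
edge -y at -0.084 -0.0299
edge -y at -0.114 -0.0299
```

View pics/z7.png

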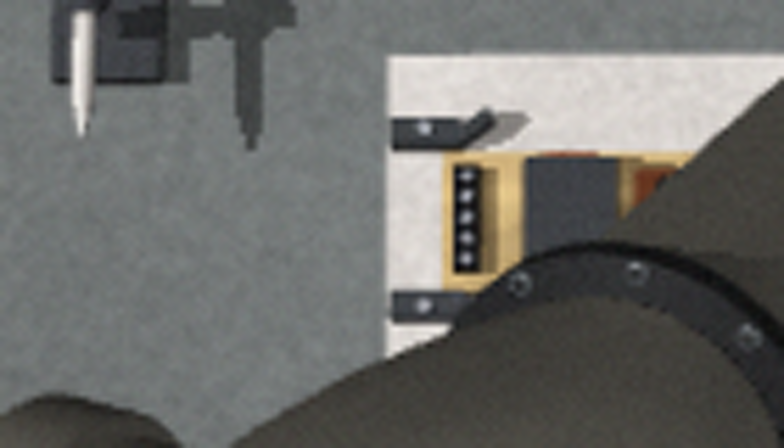

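The front end has entered the slot: its edge is at zoom column 445, between the cheeks at rows 150 and 292. Now I'll push on with a firmer grip.

>>> apply_moves(
  dp=[
    [0.001,-0.03,0],
    [0,-0.05,0],
    [0,-0.05,0],
    [0,-0.05,0],
    [0,-0.05,0],
    [0,-0.05,0],
    [0,-0.05,0],
    [0,0,0],
  ],
  twist=[
    [0,0,-0.001],
    [0,0,0],
    [0,0,0],
    [0,0,0],
    [0,0,0],
    [0,0,0],
    [0,0,0],
    [0,0,0],
  ],
  jaw=[110,110,110,110,110,110,110,110],
  grip_force=70,
)

```text
clock: 10.2
tcp_pos: [0.5152, -0.1261, 0.2322]
orientation: [3.139, 0.04, 0.002]
contact_force: [-0.2, -0.5, 0.2]
grip_width: 0.0578
```

```bash
python3 q.py 0.06
```

```text
pos [ 0.5152 -0.1261  0.2322] stand [-0.1799 -0.0003] z 0.2322
need world [ 0.0017 -0.0894 -0.0012] tool units [-0.0042  0.7452  0.0115]
turn units [ 0.0009 -0.0005  0.0002] F [-0.23 -0.55  0.15] w 0.0578 t 10.2
front x 0.017987028
edge -y at 0.013 -0.0294
edge -y at -0.012 -0.03
edge -y at -0.042 -0.03
edge -y at -0.072 -0.0299
```

>>> apply_moves(
  dp=[
    [-0.003,-0.03,0],
    [0,-0.05,0.002],
    [0,-0.05,0],
    [0,-0.05,0],
    [0,-0.05,0.002],
    [0,-0.05,0],
    [0,-0.05,0],
    [0,-0.05,0.002],
    [0,-0.05,0],
    [0,-0.05,0],
    [0,-0.05,0],
    [0,-0.05,0],
    [0,-0.05,0],
    [0,0,0],
  ],
  twist=[
    [0.001,0,0],
    [0,0,0],
    [0,0,0],
    [0,0,0],
    [0,0,0],
    [0,0,0],
    [0,0,0],
    [0,0,0],
    [0,0,0],
    [0,0,0],
    [0,0,0],
    [0,0,0],
    [0,0,0],
    [0,0,0],
  ],
  jaw=[110,110,110,110,110,110,110,110,110,110,110,110,110,110],
)

```text
clock: 11.65
tcp_pos: [0.5127, -0.0463, 0.2322]
orientation: [3.139, 0.037, 0.004]
contact_force: [0.7, -3.7, 3.5]
grip_width: 0.058
```

```bash
python3 q.py 0.12
python3 - <<'E'
from bench import r; import cv2
c=r.grab_frame("top")["color"][:,:,::-1]
cv2.imwrite("pics/z8.png",cv2.resize(c[200:280,205:345],None,fx=5.6,fy=5.6,interpolation=cv2.INTER_CUBIC))
c=r.grab_frame("scene")["color"][:,:,::-1]
cv2.imwrite("pics/z9.png",cv2.resize(c[170:280,250:450],None,fx=4,fy=4,interpolation=cv2.INTER_CUBIC))
E
```

```text
pos [ 0.5127 -0.0463  0.2322] stand [-0.1     0.0003] z 0.2322
need world [ 0.0043 -0.1692 -0.0012] tool units [0.002  1.4107 0.0138]
turn units [ 0.0013 -0.0011 -0.0004] F [ 0.72 -3.71  3.51] w 0.058 t 11.65
front x 0.09776907
edge -y at 0.093 -0.0289
edge -y at 0.068 -0.0295
edge -y at 0.038 -0.03
edge -y at 0.008 -0.0299
```

View pics/z8.png

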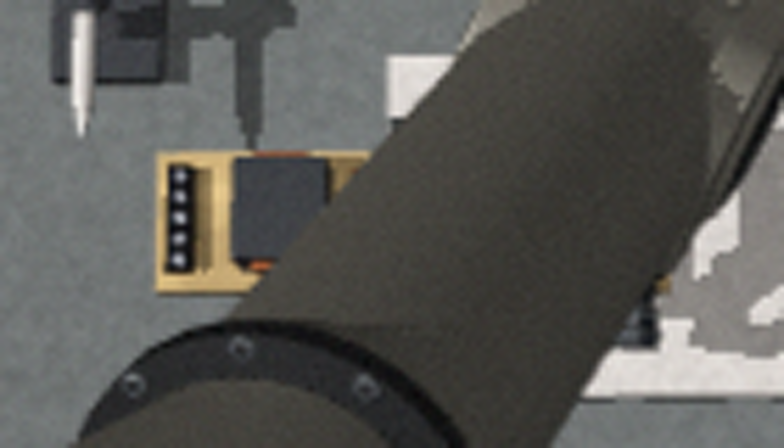

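View pics/z9.png

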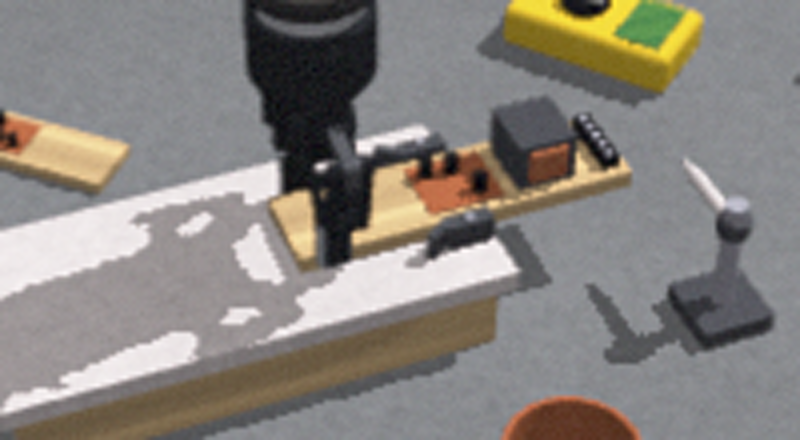

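>>> apply_moves(
  dp=[
    [0,-0.03,0],
    [0,-0.05,0],
    [0,-0.05,0],
    [0,-0.05,0],
    [0,-0.05,0],
    [0,-0.03,0],
    [0,0,0],
    [0,0,0],
  ],
  twist=[
    [0.001,-0.001,0],
    [0,0,0],
    [0,0,0],
    [0,0,0],
    [0,0,0],
    [0,0,0],
    [0,0,0],
    [0,0,0],
  ],
  jaw=[110,110,110,110,110,110,110,110],
)

```text
clock: 12.6
tcp_pos: [0.512, -0.0135, 0.2322]
orientation: [3.14, 0.034, 0.002]
contact_force: [-0.0, -4.2, 2.7]
grip_width: 0.0579
```

```bash
python3 q.py 0.17
python3 - <<'E'
from bench import r; from h import *
f=r.grab_frame("top");c=f["color"][:,:,::-1]
N=needle(f); print("needle",[(a,N[abs(N[:,1]-a)<.002][:,0].min().round(4),N[abs(N[:,1]-a)<.002][:,0].max().round(4)) for a in(-.05,-.045,-.04,-.037) if (abs(N[:,1]-a)<.002).any()])
cv2.imwrite("pics/z10.png",cv2.resize(c[200:260,205:275],None,fx=9,fy=9,interpolation=cv2.INTER_CUBIC))
f=r.grab_frame("scene");c=f["color"][:,:,::-1]
cv2.imwrite("pics/z11.png",cv2.resize(c[170:280,250:450],None,fx=4,fy=4,interpolation=cv2.INTER_CUBIC))
P=cloud(f);np.savez("sc.npz",**f)
E
```

```text
pos [ 0.512  -0.0135  0.2322] stand [-0.0672  0.0001] z 0.2322
need world [ 0.0049 -0.2021 -0.0012] tool units [0.0051 1.6844 0.0127]
turn units [ 0.0007 -0.0005 -0.0016] F [-0.04 -4.16  2.72] w 0.0579 t 12.6
front x 0.13078773
edge -y at 0.126 -0.0295
edge -y at 0.101 -0.0295
edge -y at 0.071 -0.0301
needle [(-0.05, np.float64(0.1279), np.float64(0.1345)), (-0.045, np.float64(0.1283), np.float64(0.1338)), (-0.04, np.float64(0.1288), np.float64(0.1324)), (-0.037, np.float64(0.1293), np.float64(0.1317))]
```

View pics/z10.png

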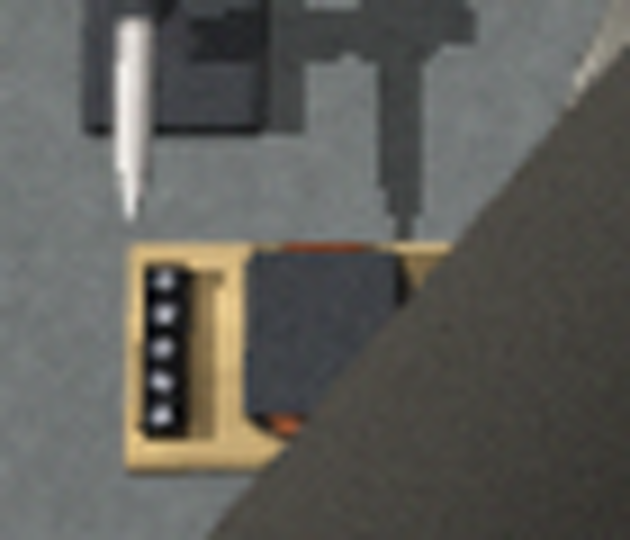

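View pics/z11.png

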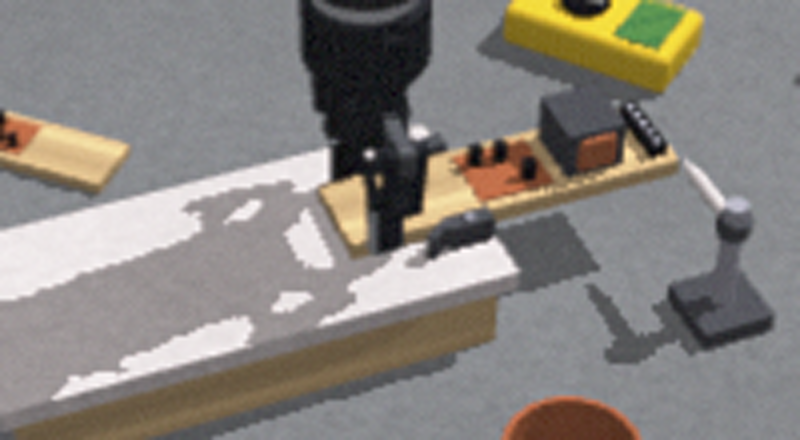

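Needle tip and board front line up in the top view, both at about column 130, with computed x of 0.1305 and 0.1308. Last I'll check flatness and stillness.

```bash
python3 - <<'E'
from bench import r; from h import *
for n in("top","scene"):
    f=r.grab_frame(n);P=cloud(f);c=f["color"].astype(int);S=st(P)
    m=(c[...,0]-c[...,2]>45)&(c[...,1]>130)&(abs(S[...,1])<.026)&(P[...,2]>.05)&(P[...,2]<.09)
    for a,b in((-.09,-.04),(-.04,0),(0,.05),(.05,.1),(.1,.13)):
        k=m&(S[...,0]>a)&(S[...,0]<b); print(n,a,b,k.sum(),np.median(P[...,2][k]).round(4) if k.any() else None)
o=r.get_obs(); print(abs(o["qvel"]).max(),o["tcp_pos"],o["grip_width"],o["contact_force"],o["clock"])
E
python3 q.py .17
```

```text
top -0.09 -0.04 3 0.0749
top -0.04 0 0 None
top 0 0.05 0 None
top 0.05 0.1 8 0.0701
top 0.1 0.13 101 0.0715
scene -0.09 -0.04 119 0.0738
scene -0.04 0 156 0.0737
scene 0 0.05 18 0.073
scene 0.05 0.1 18 0.0736
scene 0.1 0.13 25 0.0727
0.00188864246535781 [ 0.51202445 -0.01350221  0.23220344] 0.05801119714827415 [-0.3359559  -2.9273801   3.57763628] 12.85
pos [ 0.512  -0.0135  0.2322] stand [-0.0672  0.0001] z 0.2322
need world [ 0.0049 -0.202  -0.0012] tool units [0.0055 1.684  0.0118]
turn units [ 0.0005 -0.0004 -0.0017] F [-0.34 -2.93  3.58] w 0.058 t 12.85
front x 0.13075466
edge -y at 0.126 -0.0295
edge -y at 0.101 -0.0295
edge -y at 0.071 -0.0301
```

```bash
python3 -c "
from bench import r; print(r.hand_in())"
```

```text
the job is handed in; nothing more can be done
None
```

I gripped the board across its bare rear end and slid it along the deck, transformer end first, through the cheeks and out to the needle. I handed it in at about 13 s with the gripper still holding it; the hand-in reports no verdict.

Last checks before handing in:
- **Level with the needle:** the board's front was at x = 130.8 mm from the exit edge. In the same top view, the needle's tip read 130.5 mm and its axis 131.2 mm, all inside the 6 mm tolerance.
- **Centred in the slot:** the board was within about 1 mm of the middle, and its edge ran parallel to the stand to within about 0.6 mm over 55 mm.
- **Flat:** depth readings showed about 1 mm of height change along the board, roughly 0.005 rad.
- **Still and held:** the arm was not moving, the jaws were closed on the board at 58 mm with a 70 N grip setting, and the force on the wrist was about 5 N.
- **Bystanders:** nothing in my path came near them. I did not measure their positions again at the end.

**Disagreements:**
- **Height:** the scene camera read heights about 2 mm higher than the top camera. It showed the same offset on the deck before I moved anything, so I took it as calibration error.
- **Needle position:** the scene camera's estimate before the move (133.8 mm) was about 3 mm further out than the top view's. I relied on the top view, where board and needle are compared in one image.

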